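Return the screwdrivers to their foam inlay

ROBOT

A 6-joint arm with a two-finger parallel gripper is mounted at the origin on the work surface. World frame = base frame: x ahead of the robot, y to its left, z up, the work surface at z = 0. Lengths are in m, angles in rad, forces in N, time in s.
With the tool pointing down it reaches from about 0.2 to 0.875 m from the base axis. Payload 3.4 kg.
Tool frame: the origin (TCP) lies between the finger pads; the fingertips stand 25 mm ahead of it and the grasp point (between the pads) lies 6 mm ahead of it (r.nose_length is the z of the fingertips in the tool frame, in m); z points along the fingers, x is the direction in which the jaws open and shut, and the axes are right-handed (so a half turn about z gives the same grasp; the last joint's range is limited). The gripper opens to 94 mm and grips with 3 to 60 N. Pads are 16 mm wide; open, the fingers measure 119 mm over their backs; the gripper's body (75 mm by 177 mm) begins 78 mm behind the grasp point.
Start: joints at [-1.431, 0.276, 1.505, -0, 1.361, -0.121], TCP at [0.148, -0.556, 0.23] pointing down, gripper open.
Joint ranges: [-2.89, 2.89], [-0.75, 2.08], [0.22, 2.7], [-1.18, 4.32], [0.11, 2.71], [-2.7, 2.7]. Speed limits (rad/s): [2.57, 2.57, 3.14, 3.14, 3.14, 3.14].

INTERFACE

Orientations are given as a unit quaternion [w, x, y, z].
In Python, from plant import r, gripper_to, inverse_kinematics, vision, models, telemetry gives the robot as it stands. Calls block until the motion is done:
- r.move_to(position, orientation): joint-space move of the TCP to a pose.
- r.move_l(position, rot=None, vel=0.15, guard=None): straight line of the TCP; rot=None keeps the orientation; vel is the mean speed in m/s. With guard (N) it stops when the force on the tool has changed by that much, and returns True; else False.
- r.movej(angles): joint-space move.
- gripper_to(opening, f_grip=None): finger opening in m; f_grip is the grip in N (None keeps the last); returns when the fingers have stopped.
- r.hold(seconds).
- inverse_kinematics(position, orientation): joint angles nearest the present ones, or None.
- vision.snapshot(name): name is "scene" or "top"; returns the picture (400x640x3 uint8, red, green, blue); there is no depth.
- vision.get_calibration(name): a dict with "fx", "fy", "cx", "cy" (pixels), "position" and "orientation" of the camera in the world. Camera axes: x right, y down, z forward; pixel columns grow to the right and rows downward; lengths in m; the calibration is good to about 2 mm. A picture is of the moment at which its call begins. get_calibration takes no time and is no camera call.
A pose or a line that the arm cannot do raises r.PlanningError and nothing moves.
- r.sign_off(): hands the job in, once; it reports no verdict.
Trained networks look in the newest picture that a camera, given by its name, has taken for a name from the list of things; names that differ only in an ending like _2 or _b are one class to them, and where a whole thing is asked for, a point or a joint stands for the part that bears it (a point fixed in the world has none). Each returns a list of dicts, best first, with "score" (0 to 1); they miss things now and then, are a little off and sometimes report something else, mostly with a low value. They report only what shows in the picture. A call takes as long as a camera call. They do not tell look-alikes from the thing itself.
- models.boxes_of(thing, camera): "at" ([x, y, z] in m, in world coordinates, good to about 4 mm: the middle of the surface that is visible of it).
- models.regions_of(thing, camera): "pixels" (400x640 bool, what is visible of it).
- models.mark_of(thing, camera): "at" ([x, y, z] in m, in world coordinates, good to about 4 mm: a listed point, or the origin of a listed thing).
Readings, each from a call of its own:
- telemetry.current_t(): time.
- telemetry.current_joints(): joint angles.
- telemetry.current_dq(): joint speeds.
- telemetry.current_joint_efforts(): joint torques, N m.
- telemetry.current_ee_pos(): TCP position.
- telemetry.current_tool_rot(): TCP orientation.
- telemetry.current_wrist_force(): force on the tool from outside, world axes, zero at the start.
- telemetry.current_torque(): the same for the moment, N m.
- telemetry.current_opening(): finger opening in m.
Only numpy, scipy, OpenCV 4.12 (cv2) and the standard library are available. Lean on these libraries where they do the work, as an engineer would, in place of code of your own. Each camera call takes 0.05 s, during which the arm holds its last target.

TASK

The tuning job is finished: move the row of four screwdrivers from the light grey bench rack back into the black and blue foam inlay, each laid flat and fully down in the cut-out made for its size, handle in the wide pocket and blade in the narrow slot. The cut-outs need not be in the same order as the rack, so find each one's own. Leave the drinks can and the multimeter where they are.

Things in the scene. Friction and masses are not known exactly. Their poses are not given: they have to be found in the camera images.
- driver_xs: Loose screwdriver, smallest of four, 138 long: black/blue square handle 78 long, 22 thick, red butt cap; blade 60 long, 4 thick. Origin: on the axis, 38 behind the handle's front end, near the balance point. x to the tip. Starts flat in a light grey rack (lane pitch 76), tip outward; rack floor 6 over the table, ribs between lanes 12 high, 8 wide, broken 66 long at the grips. All mm.
- driver_s: Loose screwdriver, second smallest of four, 177 long: black/blue square handle 92 long, 26 thick, yellow butt cap; blade 85 long, 5 thick. Origin: on the axis, 38 behind the handle's front end, near the balance point. x to the tip. Starts flat in a light grey rack (lane pitch 76), tip outward; rack floor 6 over the table, ribs between lanes 12 high, 8 wide, broken 66 long at the grips. All mm.
- driver_m: Loose screwdriver, second largest of four, 219 long: black/blue square handle 104 long, 30 thick, green butt cap; blade 115 long, 6 thick. Origin: on the axis, 38 behind the handle's front end, near the balance point. x to the tip. Starts flat in a light grey rack (lane pitch 76), tip outward; rack floor 6 over the table, ribs between lanes 12 high, 8 wide, broken 66 long at the grips. All mm.
- driver_l: Loose screwdriver, largest of four, 264 long: black/blue square handle 114 long, 34 thick, white butt cap; blade 150 long, 8 thick. Origin: on the axis, 38 behind the handle's front end, near the balance point. x to the tip. Starts flat in a light grey rack (lane pitch 76), tip outward; rack floor 6 over the table, ribs between lanes 12 high, 8 wide, broken 66 long at the grips. All mm.
- strip_xs: Fixed foam strip for the smallest driver, 300x75x26, side by side (pitch 76) on a fixed tray 4 thick. Blue pocket 94 long, 38 wide, then blade slot 20 wide. Origin: underside, mid finger channel (44 along x, floor 6 up, runs across the whole strip). Pocket x -48 to 46, slot to 106; x to tip end, away from robot. Driver home: origin at 0,0, 23 up, x along x; 8 play each side. All mm.
- strip_s: Fixed foam strip for the second smallest driver, 300x75x26, side by side (pitch 76) on a fixed tray 4 thick. Blue pocket 108 long, 42 wide, then blade slot 21 wide. Origin: underside, mid finger channel (44 along x, floor 6 up, runs across the whole strip). Pocket x -62 to 46, slot to 131; x to tip end, away from robot. Driver home: origin at 0,0, 23 up, x along x; 8 play each side. All mm.
- strip_m: Fixed foam strip for the second largest driver, 300x75x26, side by side (pitch 76) on a fixed tray 4 thick. Blue pocket 120 long, 46 wide, then blade slot 22 wide. Origin: underside, mid finger channel (44 along x, floor 6 up, runs across the whole strip). Pocket x -74 to 46, slot to 161; x to tip end, away from robot. Driver home: origin at 0,0, 23 up, x along x; 8 play each side. All mm.
- strip_l: Fixed foam strip for the largest driver, 300x75x26, side by side (pitch 76) on a fixed tray 4 thick. Blue pocket 130 long, 50 wide, then blade slot 24 wide. Origin: underside, mid finger channel (44 along x, floor 6 up, runs across the whole strip). Pocket x -84 to 46, slot to 196; x to tip end, away from robot. Driver home: origin at 0,0, 23 up, x along x; 8 play each side. All mm.
- can: Bystander: black drinks can with a red band, standing, 66 mm in diameter, 121 mm high. Origin at the centre of its underside, z up.
- multimeter: Bystander: yellow and black multimeter lying on its back, 165 x 80 x 51 mm. Origin at the centre of its underside, x along its length, z up.
Not all that is in view belongs to the job. What is shaped like the driver_s but purple or turquoise is not meant. Leave any green or orange look-alike of the driver_xs alone.

How it is judged:
At the end, for the whole second after the job is handed in: Each of the four screwdrivers lies released and at rest in its own foam cut-out: origin within 12 mm of the cut-out's centre along and across the strip, 18 to 28 mm above the strip's underside (23 mm is home), within 0.25 rad of the strip's direction and level within about 0.08 rad (x of driver_xs in the frame of strip_xs between -0.012 and 0.012 m and y of driver_xs in the frame of strip_xs between -0.012 and 0.012 m and z of driver_xs in the frame of strip_xs between 0.018 and 0.028 m and angle between the x axis of driver_xs and the x axis of strip_xs, either way round below 0.25 rad and angle between driver_xs's own x axis and vertical between 1.49 and 1.65 rad and linear speed of each of driver_xs, driver_s, driver_m, driver_l below 0.02 m/s and angular speed of each of driver_xs, driver_s, driver_m, driver_l below 0.2 rad/s and x of driver_s in the frame of strip_s between -0.012 and 0.012 m and y of driver_s in the frame of strip_s between -0.012 and 0.012 m and z of driver_s in the frame of strip_s between 0.018 and 0.028 m and angle between the x axis of driver_s and the x axis of strip_s, either way round below 0.25 rad and angle between driver_s's own x axis and vertical between 1.49 and 1.65 rad and x of driver_m in the frame of strip_m between -0.012 and 0.012 m and y of driver_m in the frame of strip_m between -0.012 and 0.012 m and z of driver_m in the frame of strip_m between 0.018 and 0.028 m and angle between the x axis of driver_m and the x axis of strip_m, either way round below 0.25 rad and angle between driver_m's own x axis and vertical between 1.49 and 1.65 rad and x of driver_l in the frame of strip_l between -0.012 and 0.012 m and y of driver_l in the frame of strip_l between -0.012 and 0.012 m and z of driver_l in the frame of strip_l between 0.018 and 0.028 m and angle between the x axis of driver_l and the x axis of strip_l, either way round below 0.25 rad and angle between driver_l's own x axis and vertical between 1.49 and 1.65 rad); the robot touches nothing.
It fails at once if the drinks can is moved more than 30 mm or tipped (distance of can from where it was at the start of the episode above 0.03 m or angle between can's own z axis and vertical above 0.3 rad).
It fails at once if the multimeter is moved more than 30 mm (distance of multimeter from where it was at the start of the episode above 0.03 m).
It also fails if it takes over 106 s, if anything falls off the work surface, if the arm or the gripper's body presses on something with over 40 N, if the wrist force passes 120 N, or if a joint passes its speed limit or range.

## Working session

There is one attempt and no reset: what is moved stays moved. The work goes in short steps, each a Python script; the robot and the scene stay as the last script left them, time stands still between calls to the robot, and variables do not carry over. Pictures are saved under pics/ and viewed, and the job is handed in when it is done.

```bash
mkdir -p pics; ls; python3 - <<'E'
from plant import r, vision, models, telemetry
import cv2,numpy as np
for c in ["scene","top"]:
    im=vision.snapshot(c); cv2.imwrite(f"pics/{c}0.png",im[:,:,::-1])
    k=vision.get_calibration(c); print(c,{a:np.round(b,4).tolist() for a,b in k.items()})
    for t in ["driver_xs","driver_s","driver_m","driver_l","strip_xs","strip_s","strip_m","strip_l","can","multimeter"]:
        print(t,[(round(d["score"],2),np.round(d["at"],3).tolist()) for d in models.mark_of(t,c)])
print(telemetry.current_t())
E
```

```text
pics
scene {'fx': 371.7665, 'fy': 371.7665, 'cx': 317.2115, 'cy': 197.0041, 'position': [0.8805, 0.784, 1.1213], 'orientation': [-0.0756, 0.2327, 0.9187, -0.31]}
driver_xs [(0.57, [0.362, 0.691, 0.013]), (0.54, [0.805, 0.16, 0.013]), (0.46, [0.508, 0.312, 0.021])]
driver_s [(0.84, [0.484, 0.084, 0.027]), (0.82, [0.482, 0.168, 0.019]), (0.8, [0.498, 0.241, 0.019]), (0.78, [0.215, 0.29, 0.017]), (0.53, [0.307, -0.213, 0.016])]
driver_m [(0.84, [0.484, 0.084, 0.027]), (0.82, [0.482, 0.168, 0.019]), (0.8, [0.498, 0.241, 0.019]), (0.78, [0.215, 0.29, 0.017]), (0.53, [0.307, -0.213, 0.016])]
driver_l [(0.84, [0.484, 0.084, 0.027]), (0.82, [0.482, 0.168, 0.019]), (0.8, [0.498, 0.241, 0.019]), (0.78, [0.215, 0.29, 0.017]), (0.53, [0.307, -0.213, 0.016])]
strip_xs [(0.71, [0.583, -0.331, 0.003])]
strip_s [(0.69, [0.572, -0.178, 0.006]), (0.62, [0.565, -0.104, 0.002]), (0.61, [0.574, -0.257, 0.002])]
strip_m [(0.69, [0.572, -0.178, 0.006]), (0.62, [0.565, -0.104, 0.002]), (0.61, [0.574, -0.257, 0.002])]
strip_l [(0.69, [0.572, -0.178, 0.006]), (0.62, [0.565, -0.104, 0.002]), (0.61, [0.574, -0.
[... 683 characters left out ...]
0.167, 0.018]), (0.57, [0.218, 0.296, 0.012]), (0.56, [0.302, -0.21, 0.013])]
driver_l [(0.72, [0.563, -0.104, 0.005]), (0.7, [0.481, 0.08, 0.02]), (0.6, [0.497, 0.243, 0.021]), (0.59, [0.48, 0.167, 0.018]), (0.57, [0.218, 0.296, 0.012]), (0.56, [0.302, -0.21, 0.013])]
strip_xs [(0.94, [0.584, -0.327, 0.006])]
strip_s [(0.98, [0.564, -0.1, 0.003]), (0.93, [0.579, -0.25, 0.004]), (0.88, [0.567, -0.177, 0.008])]
strip_m [(0.98, [0.564, -0.1, 0.003]), (0.93, [0.579, -0.25, 0.004]), (0.88, [0.567, -0.177, 0.008])]
strip_l [(0.98, [0.564, -0.1, 0.003]), (0.93, [0.579, -0.25, 0.004]), (0.88, [0.567, -0.177, 0.008])]
can [(0.58, [0.469, -0.492, 0.004])]
multimeter [(0.77, [0.519, 0.511, -0.0])]
1.1
```

View pics/scene0.png

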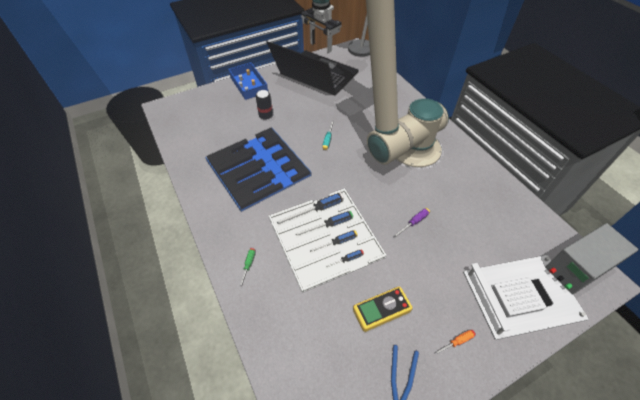

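View pics/top0.png

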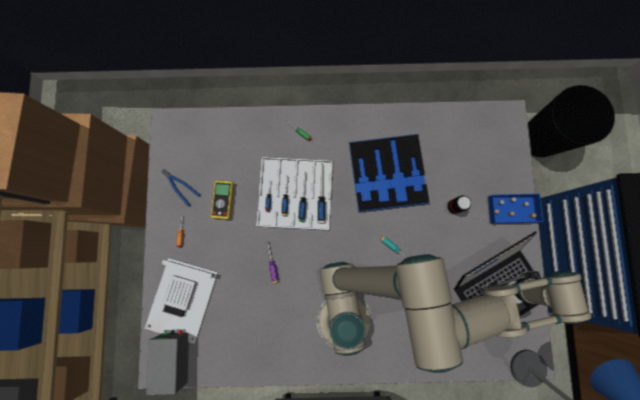

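```bash
python3 - <<'E'
import cv2,numpy as np
from plant import vision
from scipy.spatial.transform import Rotation as R
# rectified top view at z=0.025: metric ortho image
im=cv2.imread("pics/top0.png"); 
def proj(c,P):
    k=vision.get_calibration(c);q=k["orientation"];Rm=R.from_quat([q[1],q[2],q[3],q[0]]).as_matrix()
    p=(np.asarray(P)-k["position"])@Rm
    return np.stack([k["fx"]*p[:,0]/p[:,2]+k["cx"],k["fy"]*p[:,1]/p[:,2]+k["cy"]],1)
def ortho(c,im,x0,x1,y0,y1,z,s,name):
    # image col = y decreasing, row = x decreasing
    W=int((y1-y0)*s);H=int((x1-x0)*s)
    v,u=np.mgrid[0:H,0:W]
    P=np.stack([x1-v.ravel()/s,y1-u.ravel()/s,np.full(v.size,z)],1)
    m=proj(c,P).astype(np.float32)
    o=cv2.remap(im,m[:,0].reshape(H,W),m[:,1].reshape(H,W),cv2.INTER_CUBIC)
    for x in np.arange(np.ceil(x0*20)/20,x1,.05):
        cv2.line(o,(0,int((x1-x)*s)),(W,int((x1-x)*s)),(0,0,255) if round(x*20)%2==0 else (0,120,0),1)
        cv2.putText(o,"%.2f"%x,(0,int((x1-x)*s)),0,.4,(0,0,255),1)
    for y in np.arange(np.ceil(y0*20)/20,y1,.05):
        cv2.line(o,(int((y1-y)*s),0),(int((y1-y)*s),H),(0,0,255) if round(y*20)%2==0 else (0,120,0),1)
        cv2.putText(o,"%.2f"%y,(int((y1-y)*s),10),0,.4,(0,0,255),1)
    cv2.imwrite(name,o)
ortho("top",im,.3,.75,-.02,.4,.025,1300,"pics/rack.png")
ortho("top",im,.45,.85,-.42,-.03,.028,1400,"pics/foam.png")
E
```

```text
(no output)
```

The scene and top pictures show the rack in the middle and the foam inlay to its right in the top view.

Candidates by top pixel:
- **Rack row:** xs (268,198), s (285,203), m (302,208), l (321,207). All are black/blue, so these are the ones I want.
- **Look-alikes to leave:** green (303,132), orange (180,236), purple (273,265), turquoise (390,244).

Close crops next.

View pics/rack.png

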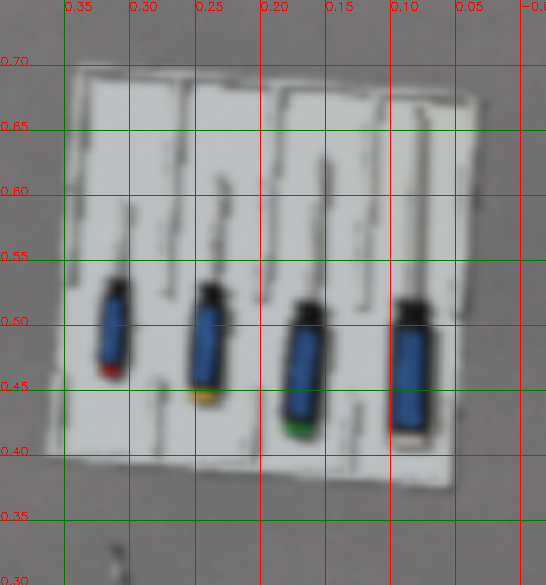

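View pics/foam.png

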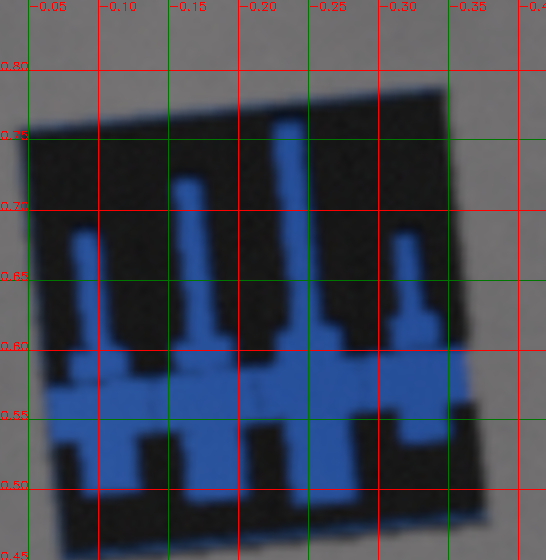

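Rack crop: caps from right to left are white (l), green (m), yellow (s) and red (xs), and all four handles are blue/black, so the choice holds. Foam crop: from slot length and pocket width, the cut-outs from left to right are s, m, l, xs. Next I'll fit rigid poses and overlay them on both views.

```bash
cat > h.py <<'E'
import cv2,numpy as np,json
from plant import r, gripper_to, inverse_kinematics, vision, models, telemetry
from scipy.spatial.transform import Rotation as R
D=dict(xs=(78,22,60,4,94,38,20,106),s=(92,26,85,5,108,42,21,131),m=(104,30,115,6,120,46,22,161),l=(114,34,150,8,130,50,24,196))
def proj(c,P):
    k=vision.get_calibration(c);q=k["orientation"];Rm=R.from_quat([q[1],q[2],q[3],q[0]]).as_matrix()
    p=(np.asarray(P,float)-k["position"])@Rm
    return np.stack([k["fx"]*p[:,0]/p[:,2]+k["cx"],k["fy"]*p[:,1]/p[:,2]+k["cy"]],1)
def T(pose,P):
    x,y,a=pose;P=np.asarray(P,float);c,s=np.cos(a),np.sin(a)
    return np.stack([x+c*P[:,0]-s*P[:,1],y+s*P[:,0]+c*P[:,1],P[:,2]],1)
def quat(yaw_drv):
    # tool down; jaws (tool x) across driver; try both half-turns
    out=[]
    for s in (1,-1):
        x=s*np.array([-np.sin(yaw_drv),np.cos(yaw_drv),0]);z=np.array([0,0,-1.]);y=np.cross(z,x)
        q=R.from_matrix(np.stack([x,y,z],1)).as_quat();out.append([q[3],q[0],q[1],q[2]])
    return out
E
cat > fit.py <<'E'
from h import *
from scipy.optimize import minimize,least_squares
# foam
marks={'s':[(.572,-.178)],}
M={'s':[(.565,-.104),(.564,-.100)],'m':[(.572,-.178),(.567,-.177)],'l':[(.574,-.257),(.579,-.250)],'xs':[(.583,-.331),(.584,-.327)]}
off={'s':.114,'m':.038,'l':-.038,'xs':-.114}
def res(p):
    o=[]
    for k,v in M.items():
        q=T(p,[[0,off[k],0]])[0]
        for a in v:o+= [a[0]-q[0],a[1]-q[1]]
    return o
f=least_squares(res,[.57,-.21,.08]);print("foam",f.x,np.round(np.array(f.fun)*1e3,1))
foam=f.x
ims={c:cv2.imread(f"pics/{c}0.png") for c in("top","scene")}
# drivers: fit handle box silhouette
drv={}
init=dict(l=(.481,.082),m=(.481,.1675),s=(.4975,.242),xs=(.503,.3135))
def hand(k):
    L,t=D[k][0]/1e3,D[k][1]/1e3
    return [[x,y,z] for x in(.038-L,.038) for y in(-t/2,t/2) for z in(.006,.006+t)]
for k in init:
    S=4;tg={}
    for c in ims:
        ctr=proj(c,[[*init[k],.02]])[0].astype(int);w=32
        u0,v0=ctr-w
        crop=ims[c][v0:v0+2*w,u0:u0+2*w].astype(float)
        g=crop.min(2); hi=np.percentile(g,80)
        soft=np.clip((hi*0.85-g)/(hi*0.55),0,1)
        sat=crop.max(2)-crop.min(2); soft=np.maximum(soft,np.clip(sat/50,0,1))
        # keep comp
        tg[c]=(cv2.resize(soft,None,fx=S,fy=S,interpolation=cv2.INTER_LINEAR),u0,v0)
    def cost(p):
        e=0
        for c,(t,u0,v0) in tg.items():
            q=proj(c,T((p[0],p[1],p[2]),hand(k)));q=((q-[u0,v0]+.5)*S-.5)
            hull=cv2.convexHull(q.astype(np.float32))
            m=np.zeros(t.shape,np.uint8);cv2.fillConvexPoly(m,np.round(hull*16).astype(np.int32),255,cv2.LINE_AA,4)
            m=cv2.GaussianBlur(m/255.,(0,0),3)
            near=cv2.dilate((m>.02).astype(np.uint8),np.ones((9,9)))
            e+=((m-t)**2*(1-0)).sum()/1e3
        return e
    best=min((minimize(cost,[init[k][0]+dx,init[k][1]+dy,a],method="Nelder-Mead",options=dict(initial_simplex=[[init[k][0]+dx,init[k][1]+dy,a],[init[k][0]+dx+.006,init[k][1]+dy,a],[init[k][0]+dx,init[k][1]+dy+.006,a],[init[k][0]+dx,init[k][1]+dy,a+.05]],xatol=1e-4,fatol=1e-4)) for dx in(-.004,.004) for dy in (0,) for a in(-.05,.02)),key=lambda b:b.fun)
    drv[k]=best.x;print(k,np.round(best.x,4),best.fun)
json.dump(dict(foam=list(foam),drv={k:list(v) for k,v in drv.items()},off=off),open("est.json","w"))
def rect(x0,x1,w,z): return [[x0,-w/2,z],[x1,-w/2,z],[x1,w/2,z],[x0,w/2,z]]
def over(c,name):
    S=5;im=ims[c]
    pts=[]
    for k in D:
        L,t,bl,bt,pl,pw,sw,se=[v/1e3 for v in D[k]]
        pts.append((T(drv[k],rect(.038-L,.038,t,.006+t)),(0,255,255)))
        pts.append((T(drv[k],rect(.038,.038+bl,bt,.006+t/2)),(0,255,255)))
        fp=T(foam,[[0,off[k],0]])[0];fp=(fp[0],fp[1],foam[2])
        pts.append((T(fp,rect(.046-pl,.046,pw,.030)),(0,255,0)))
        pts.append((T(fp,rect(.046,se,sw,.030)),(0,255,0)))
        pts.append((T(fp,rect(-.022,.022,.075,.030)),(0,128,255)))
    for tag,sel in (("drv",(0,255,255)),("foam",None)):
        P=[(proj(c,p),col) for p,col in pts if (col==sel if sel else col!=(0,255,255))]
        a=np.concatenate([p for p,_ in P]);lo=(a.min(0)-6).astype(int);hi=(a.max(0)+6).astype(int)
        crop=cv2.resize(im[lo[1]:hi[1],lo[0]:hi[0]],None,fx=S,fy=S,interpolation=cv2.INTER_CUBIC)
        for p,col in P: cv2.polylines(crop,[np.round(((p-lo+.5)*S-.5)).astype(np.int32)],True,col,1)
        cv2.imwrite(f"pics/{name}_{c}_{tag}.png",crop);print(crop.shape)
for c in ims: over(c,"ov1")
E
python3 fit.py
```

```text
foam [ 0.5735     -0.2155      0.08434368] [ 1.1 -2.1  0.1  1.9  1.7 -0.4 -3.3  0.6 -2.7 -3.6  2.3  3.4 -0.1 -1.9
  0.9  2.1]
l [ 0.4842  0.0826 -0.0137] 17.769584839471456
m [ 0.4809  0.1642 -0.0788] 16.45906893566197
s [ 0.4949  0.2404 -0.0565] 13.981227958205253
xs [ 0.5011  0.3131 -0.0386] 12.630191874031787
(360, 365, 3)
(375, 415, 3)
(450, 505, 3)
(350, 465, 3)
```

```bash
python3 - <<'E'
import cv2,numpy as np
for t in("drv","foam"):
    a=[cv2.imread(f"pics/ov1_{c}_{t}.png") for c in("top","scene")]
    H=max(x.shape[0] for x in a)
    a=[cv2.copyMakeBorder(x,0,H-x.shape[0],0,5,0) for x in a];o=np.hstack(a)
    f=min(1,800/o.shape[1]);cv2.imwrite(f"pics/ovc_{t}.png",cv2.resize(o,None,fx=f,fy=f,interpolation=cv2.INTER_AREA))
E
```

```text
(no output)
```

View pics/ovc_drv.png

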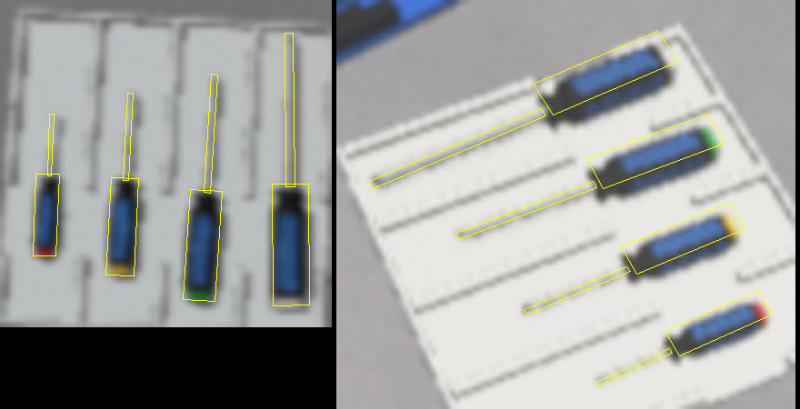

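View pics/ovc_foam.png

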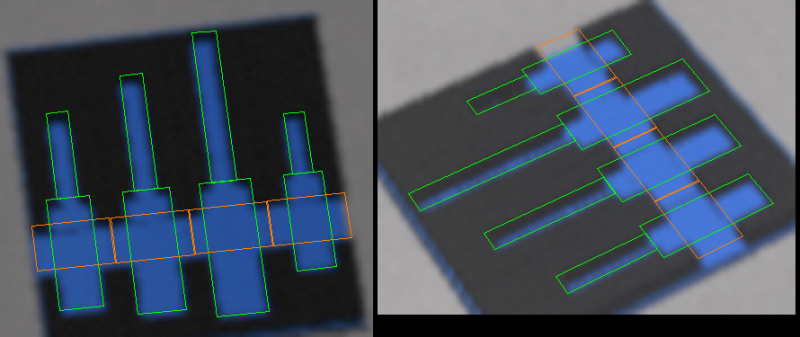

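Both overlays land on the right objects, but the foam outline looks a few mm off in the top view. I'll refine it with a visible-floor model.

```bash
cat > fit2.py <<'E'
from h import *
from scipy.optimize import minimize
E=json.load(open("est.json"));off=E["off"]
ims={c:cv2.imread(f"pics/{c}0.png") for c in("top","scene")}
S=4;tg={}
for c in ims:
    P=proj(c,T(E["foam"],[[a,b,.02] for a in(-.14,.2) for b in(-.17,.17)]))
    lo=(P.min(0)-4).astype(int);hi=(P.max(0)+4).astype(int)
    cr=ims[c][lo[1]:hi[1],lo[0]:hi[0]].astype(float)
    b=np.clip((cr[:,:,0]-cr[:,:,2]-30)/60,0,1)
    print(c,np.percentile(cr[:,:,0]-cr[:,:,2],[10,50,90,95]))
    tg[c]=(cv2.resize(b,None,fx=S,fy=S),lo)
    # mask border area: outside of the foam interior
    q=((proj(c,T(E["foam"],[[-.09,-.150,.03],[.205,-.150,.03],[.205,.150,.03],[-.09,.150,.03]]))-lo+.5)*S-.5)
    w=np.zeros(tg[c][0].shape,np.uint8);cv2.fillConvexPoly(w,q.astype(np.int32),1);tg[c]+=(w,)
def poly(c,pts,lo,sh):
    q=((proj(c,pts)-lo+.5)*S-.5);m=np.zeros(sh,np.uint8)
    cv2.fillConvexPoly(m,np.round(cv2.convexHull(q.astype(np.float32))*16).astype(np.int32),255,cv2.LINE_AA,4);return m
def rect(x0,x1,w,z,o): return [[x0,o-w/2,z],[x1,o-w/2,z],[x1,o+w/2,z],[x0,o+w/2,z]]
def model(c,p):
    t,lo,w=tg[c];M=np.zeros(t.shape,np.uint8)
    def add(x0,x1,wd,zf,o,x1l=None):
        a=poly(c,T(p[:3],rect(x0,x1,wd,zf,o)),lo,t.shape);b=poly(c,T(p[:3],rect(x0,x1,wd,.030,o)),lo,t.shape)
        np.maximum(M,np.minimum(a,b),out=M)
    add(-.022,.022,.303,.010,0)
    for k in D:
        L,th,bl,bt,pl,pw,sw,se=[v/1e3 for v in D[k]]
        add(.046-pl,.046,pw,.027-th/2,off[k]); add(.0,se,sw,p[3],off[k])
    return cv2.GaussianBlur(M/255.,(0,0),3)
def cost(p):
    return sum((((model(c,p)-tg[c][0])**2)*tg[c][2]).sum()/1e3 for c in CS)
def run(x0):
    sx=[x0]+[[x0[j]+(d if i==j else 0) for j in range(4)] for i,d in enumerate((.008,.008,.04,.006))]
    return minimize(cost,x0,method="Nelder-Mead",options=dict(initial_simplex=sx,xatol=1e-4,fatol=1e-4))
for CS in (["top"],["scene"],["top","scene"]):
    b=min((run([E["foam"][0]+d,E["foam"][1],.09,.015]) for d in(-.004,.002)),key=lambda b:b.fun);print(CS,np.round(b.x,4),b.fun,cost(E["foam"]+[.015]))
E["foam2"]=list(b.x);json.dump(E,open("est.json","w"))
for k in off: print(k,np.round(T(b.x[:3],[[0,off[k],.0]])[0],4))
o=[]
for c in ims:
    t,lo,w=tg[c];o.append(np.dstack([t*255,model(c,b.x)*255,t*0]).astype(np.uint8))
H=max(x.shape[0] for x in o);cv2.imwrite("pics/ffit.png",np.hstack([cv2.copyMakeBorder(x,0,H-x.shape[0],0,5,0) for x in o]))
E
python3 fit2.py
```

```text
top [ -1.   0. 112. 116.]
scene [ -2.   0.  59. 137.]Traceback (most recent call last):
  File "fit2.py", line 36, in <module>
    b=min((run([E["foam"][0]+d,E["foam"][1],.09,.015]) for d in(-.004,.002)),key=lambda b:b.fun);print(CS,np.round(b.x,4),b.fun,cost(E["foam"]+[.015]))
  File "fit2.py", line 36, in <genexpr>
    b=min((run([E["foam"][0]+d,E["foam"][1],.09,.015]) for d in(-.004,.002)),key=lambda b:b.fun);print(CS,np.round(b.x,4),b.fun,cost(E["foam"]+[.015]))
           ~~~^^^^^^^^^^^^^^^^^^^^^^^^^^^^^^^^^^^^^^^^
  File "fit2.py", line 34, in run
    return minimize(cost,x0,method="Nelder-Mead",options=dict(initial_simplex=sx,xatol=1e-4,fatol=1e-4))
    res = _minimize_neldermead(fun, x0, args, callback, bounds=bounds,
                               **options)
    fxr = func(xr)
    fx = function(np.copy(x), *(wrapper_args + args))
  File "fit2.py", line 31, in cost
    return sum((((model(c,p)-tg[c][0])**2)*tg[c][2]).sum()/1e3 for c in CS)
  File "fit2.py", line 31, in <genexpr>
    return sum((((model(c,p)-tg[c][0])**2)*tg[c][2]).sum()/1e3 for c in CS)
                  ~~~~~^^^^^
  File "fit2.py", line 28, in model
    add(.046-pl,.046,pw,.027-th/2,off[k]); add(.0,se,sw,p[3],off[k])
    ~~~^^^^^^^^^^^^^^^^^^^^^^^^^^^^^^^^^^
  File "fit2.py", line 23, in add
    a=poly(c,T(p[:3],rect(x0,x1,wd,zf,o)),lo,t.shape);b=poly(c,T(p[:3],rect(x0,x1,wd,.030,o)),lo,t.shape)
                                                        ~~~~^^^^^^^^^^^^^^^^^^^^^^^^^^^^^^^^^^^^^^^^^^^^^
  File "fit2.py", line 17, in poly
    q=((proj(c,pts)-lo+.5)*S-.5);m=np.zeros(sh,np.uint8)
        ~~~~^^^^^^^
  File "h.py", line 6, in proj
    k=vision.get_calibration(c);q=k["orientation"];Rm=R.from_quat([q[1],q[2],q[3],q[0]]).as_matrix()
ValueError: time passes only in moves, steps and waits
```

```bash
sed -i 's/^def proj/import functools\n_cal=functools.lru_cache(None)(vision.get_calibration)\ndef proj/; s/k=vision.get_calibration(c);q/k=_cal(c);q/' h.py; python3 fit2.py
```

```text
top [ -1.   0. 112. 116.]
scene [ -2.   0.  59. 137.]
['top'] [ 0.5707 -0.2176  0.1005  0.0112] 0.15494345934824513 0.8344785275102768
['scene'] [ 0.573  -0.2178  0.0994  0.0106] 0.5025555912781533 1.03682116970225
['top', 'scene'] [ 0.5717 -0.2177  0.1004  0.011 ] 0.74956789357325 1.8712996972125269
s [ 0.5602 -0.1042  0.    ]
m [ 0.5679 -0.1799  0.    ]
l [ 0.5755 -0.2555  0.    ]
xs [ 0.5831 -0.3311  0.    ]
```

```bash
cat >> h.py <<'E'
E_=json.load(open("est.json"))
TIP=dict(xs=.009,s=.011,m=.0125,l=.013)  # fingertips below axis
def best_q(p,yaw):
    j=telemetry.current_joints();c=[]
    for q in quat(yaw):
        s=inverse_kinematics(p,q)
        if s is not None:c.append((np.abs(np.array(s)-j).max(),q))
    return min(c,key=lambda a:a[0])[1]
def log(*a): print("%.1fs"%telemetry.current_t(),*a)
def pick(k,up=.13):
    x,y,a=E_["drv"][k];t=D[k][1]/1e3;zt=.006+t/2-TIP[k]+r.nose_length
    q=best_q([x,y,up],a)
    gripper_to(t+.018);r.move_to([x,y,up],q)
    g=r.move_l([x,y,zt],vel=.15,guard=15);log(k,"down",g,np.round(telemetry.current_ee_pos(),4),"want z",round(zt,4))
    if g: return False
    gripper_to(t-.01,f_grip=25);log("grip",round(telemetry.current_opening(),4))
    r.move_l([x,y,up],vel=.2);log("up",round(telemetry.current_opening(),4),np.round(telemetry.current_wrist_force(),1),np.round(telemetry.current_torque(),2))
    return telemetry.current_opening()>t-.004
def place(k,up=.13,dz=.0005):
    f=E_["foam2"];x,y,_=T(f[:3],[[0,E_["off"][k],0]])[0];a=f[2];t=D[k][1]/1e3
    q=best_q([x,y,up],a);r.move_to([x,y,up],q)
    z=.027-TIP[k]+r.nose_length+dz
    r.move_l([x,y,z+.025],vel=.2)
    g=r.move_l([x,y,z],vel=.06,guard=15);log("place",g,np.round(telemetry.current_ee_pos(),4),"want",np.round([x,y,z],4),np.round(telemetry.current_wrist_force(),1))
    if g: return False
    gripper_to(t+.014);r.move_l([x,y,up],vel=.2);log("rel",np.round(telemetry.current_wrist_force(),1));return True
def snap(n):
    o=[]
    for c in("top","scene"):
        im=vision.snapshot(c)[:,:,::-1];cv2.imwrite(f"pics/{c}_{n}.png",im)
        p=proj(c,[[a,b,.02] for a in(.38,.8) for b in(-.4,.36)]);lo=np.maximum(p.min(0).astype(int),0);hi=p.max(0).astype(int)
        cr=im[lo[1]:hi[1],lo[0]:hi[0]];o.append(cv2.resize(cr,None,fx=3 if c=="top" else 2.5,fy=3 if c=="top" else 2.5,interpolation=cv2.INTER_CUBIC))
    W=max(x.shape[1] for x in o);o=np.vstack([cv2.copyMakeBorder(x,0,5,0,W-x.shape[1],0) for x in o])
    f=min(1,800/o.shape[1],600/o.shape[0]);cv2.imwrite(f"pics/{n}.png",cv2.resize(o,None,fx=f,fy=f,interpolation=cv2.INTER_AREA))
E
python3 - <<'E'
from h import *
print(r.nose_length)
ok=pick("xs");print(ok)
snap("pick_xs")
E
```

```text
0.025
6.0s xs down True [0.4996 0.3119 0.0313] want z 0.033
False
```

```bash
python3 - <<'E'
from h import *
log(np.round(telemetry.current_ee_pos(),4),np.round(telemetry.current_wrist_force(),1),telemetry.current_opening())
r.hold(.2)
log(np.round(telemetry.current_ee_pos(),4),np.round(telemetry.current_wrist_force(),1),np.round(telemetry.current_torque(),2))
E
```

```text
6.1s [0.4996 0.3119 0.0313] [ 0.3 -0.3  5.6] 0.040030284841536506
6.3s [0.4996 0.3119 0.0313] [-0.4 -1.5  6.1] [ 0.09 -0.05 -0.03]
```

View pics/pick_xs.png

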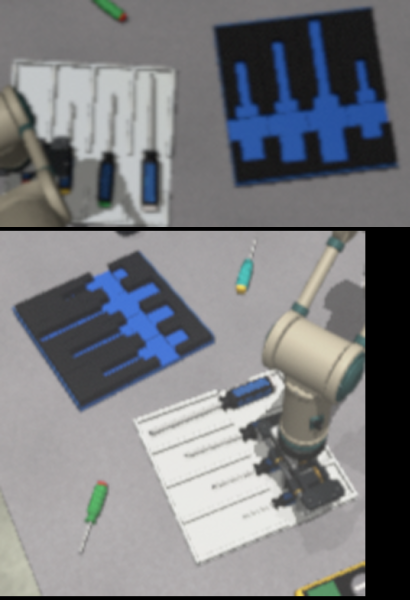

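```bash
python3 - <<'E'
from h import *
x,y,a=E_["drv"]["xs"]
r.move_l([x,y,.036],vel=.1);log(np.round(telemetry.current_ee_pos(),4),"want",np.round([x,y,.036],4),np.round(telemetry.current_wrist_force(),1))
r.hold(.2);log(np.round(telemetry.current_ee_pos(),4),np.round(telemetry.current_wrist_force(),1))
E
```

```text
6.6s [0.5018 0.3133 0.0365] want [0.5011 0.3131 0.036 ] [ 0.6 -0.4  0.3]
6.8s [0.5008 0.3129 0.0357] [-0.3  0.6  1. ]
```

```bash
python3 - <<'E'
s=open("h.py").read()
s=s.replace('g=r.move_l([x,y,zt],vel=.15,guard=15);','r.move_l([x,y,zt+.025],vel=.25);g=r.move_l([x,y,zt],vel=.05,guard=15);')
s=s.replace("TIP=dict(xs=.009,s=.011,m=.0125,l=.013)","TIP=dict(xs=.0075,s=.0095,m=.011,l=.012)")
open("h.py","w").write(s)
E
python3 - <<'E'
from h import *
x,y,a=E_["drv"]["xs"];t=.022;zt=.017-TIP["xs"]+.025
r.move_l([x,y,zt],vel=.05);log(np.round(telemetry.current_ee_pos(),4),zt)
gripper_to(t-.01,f_grip=25);log("grip",telemetry.current_opening())
r.move_l([x,y,.13],vel=.2);log("up",round(telemetry.current_opening(),4),np.round(telemetry.current_wrist_force(),1),np.round(telemetry.current_torque(),2))
snap("lift_xs")
E
```

```text
7.0s [0.5009 0.313  0.0342] 0.0345
7.5s grip 0.02187305768398369
8.1s up 0.0216 [-0.1 -0.8 -1. ] [ 0.04 -0.17  0.02]
```

View pics/lift_xs.png

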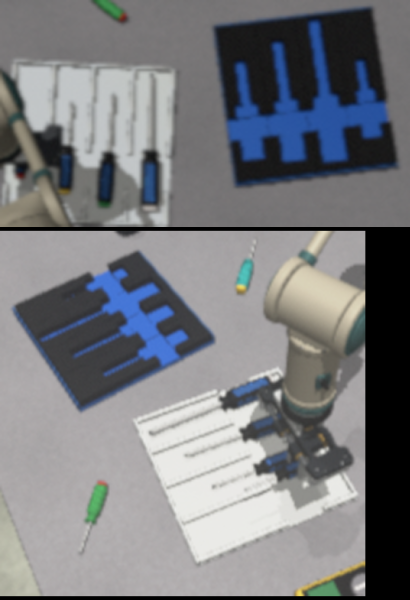

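The xs driver is held and off the rack (opening 21.6 mm). Placing it now.

```bash
python3 - <<'E'
from h import *
print(place("xs"))
snap("place_xs")
E
```

```text
11.5s place False [ 0.5829 -0.331   0.0446] want [ 0.5831 -0.3311  0.045 ] [ 0.8  0.2 -0.6]
12.5s rel [ 0.2 -0.4 -0.2]
True
```

View pics/place_xs.png

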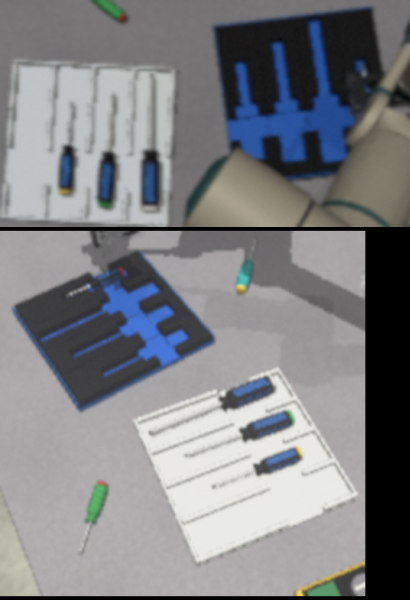

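The xs driver appears to lie in its cut-out, at about (100,285) in the lower panel. On to s. I'll look after each one.

```bash
python3 - <<'E'
from h import *
if pick("s"): print(place("s"))
snap("place_s")
E
```

```text
16.2s s down False [0.4949 0.2404 0.0344] want z 0.0345
16.6s grip 0.026
17.2s up 0.0257 [-0.6 -0.8 -1.3] [ 0.02 -0.19 -0.01]
19.6s place False [ 0.56   -0.1043  0.0427] want [ 0.5602 -0.1042  0.043 ] [ 0.   0.5 -0.2]
20.6s rel [ 1.1 -0.2 -0.8]
True
```

View pics/place_s.png

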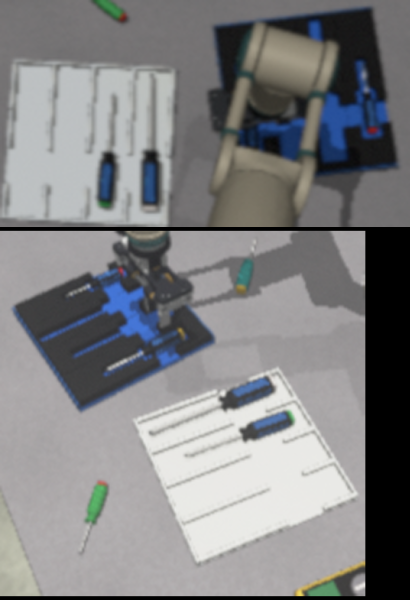

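The xs and s drivers are both in their cut-outs: xs at (370,100) in the upper panel, s near (150,355) in the lower. Next is m, then l.

```bash
python3 - <<'E'
from h import *
ok=pick("m") and place("m"); print(ok)
snap("place_m")
if ok: print(pick("l") and place("l"))
snap("place_l")
E
```

```text
23.2s m down False [0.4809 0.1643 0.0349] want z 0.035
23.7s grip 0.0297
24.3s up 0.0304 [-0.3 -0.5 -2. ] [ 0.08 -0.16 -0.02]
26.7s place False [ 0.5676 -0.1798  0.0411] want [ 0.5679 -0.1799  0.0415] [ 0.2 -0.3 -1.5]
27.7s rel [0.6 0.6 0.7]
True
30.3s l down False [0.4841 0.0826 0.0359] want z 0.036
30.8s grip 0.0334
31.4s up 0.0341 [ 0.5 -0.3 -0.8] [ 0.03 -0.13 -0.01]
33.7s place False [ 0.5753 -0.2555  0.0401] want [ 0.5755 -0.2555  0.0405] [-0.3  0.1 -1.6]
34.8s rel [ 0.2 -0.1 -0.5]
True
```

View pics/place_l.png

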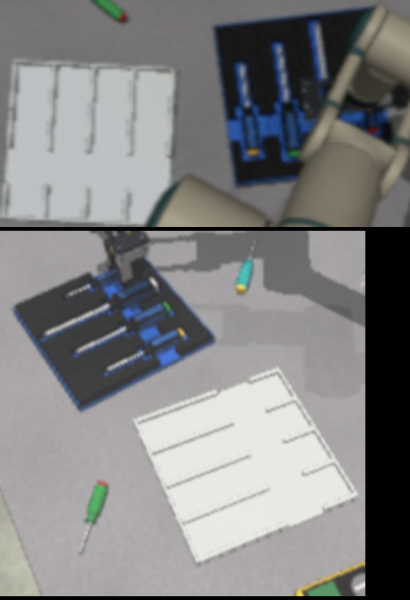

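All four are in the foam and the rack is empty. I'll move the arm clear and check the fit.

```bash
python3 - <<'E'
from h import *
p=telemetry.current_ee_pos();r.move_l([p[0],p[1],.28],vel=.25)
r.move_to([.3,.3,.3],best_q([.3,.3,.3],0.));log()
o=[]
f=E_["foam2"]
for c in("top","scene"):
    im=vision.snapshot(c)[:,:,::-1].copy();cv2.imwrite(f"pics/{c}_end.png",im)
    for t in("driver_xs","driver_s"):
        for d in models.mark_of(t,c):
            q=np.array(d["at"]);dx,dy=q[0]-f[0],q[1]-f[1];ca,sa=np.cos(f[2]),np.sin(f[2])
            lx,ly=ca*dx+sa*dy,-sa*dx+ca*dy
            if abs(ly)<.16 and abs(lx)<.1:
                k=min(E_["off"],key=lambda k:abs(E_["off"][k]-ly));print(c,t,k,"%.2f"%d["score"],np.round([lx*1e3,(ly-E_["off"][k])*1e3,q[2]*1e3-4],1))
    for t in("can","multimeter"):print(c,t,[np.round(d["at"],3).tolist() for d in models.mark_of(t,c)][:1])
    P=[]
    for k in D:
        L,th,bl,bt=[v/1e3 for v in D[k][:4]];b=E_["off"][k]
        for x0,x1,w,z in((.038-L,.038,th,.027+th/2),(.038,.038+bl,bt,.027)):
            P.append(proj(c,T(f[:3],[[x0,b-w/2,z],[x1,b-w/2,z],[x1,b+w/2,z],[x0,b+w/2,z]])))
    a=np.concatenate(P);lo=(a.min(0)-10).astype(int);hi=(a.max(0)+10).astype(int);S=4
    cr=cv2.resize(im[lo[1]:hi[1],lo[0]:hi[0]],None,fx=S,fy=S,interpolation=cv2.INTER_CUBIC);raw=cr.copy()
    for p in P:cv2.polylines(cr,[np.round((p-lo+.5)*S-.5).astype(np.int32)],True,(0,255,255),1)
    o.append(np.hstack([raw,cr]))
W=max(x.shape[1] for x in o);o=np.vstack([cv2.copyMakeBorder(x,0,5,0,W-x.shape[1],0) for x in o])
s=min(1,800/o.shape[1],600/o.shape[0]);cv2.imwrite("pics/end.png",cv2.resize(o,None,fx=s,fy=s,interpolation=cv2.INTER_AREA))
E
```

```text
37.8s
top driver_xs xs 0.41 [ 0.4 -2.6 23.7]
top driver_s m 0.74 [ 0.4  1.1 20.3]
top driver_s l 0.69 [-1.5 -3.5 19.2]
top driver_s s 0.67 [ 1.   5.3 24.5]
top can [[0.471, -0.495, 0.0]]
top multimeter [[0.517, 0.51, -0.002]]
scene driver_xs xs 0.41 [ 4.1  0.2 25.3]
scene driver_s m 0.83 [ 0.9  0.2 20. ]
scene driver_s s 0.63 [-0.1 -2.6 20.5]
scene driver_s l 0.57 [-2.4  0.3 25.3]
scene can [[0.47, -0.492, -0.0]]
scene multimeter [[0.52, 0.507, -0.001]]
```

View pics/end.png

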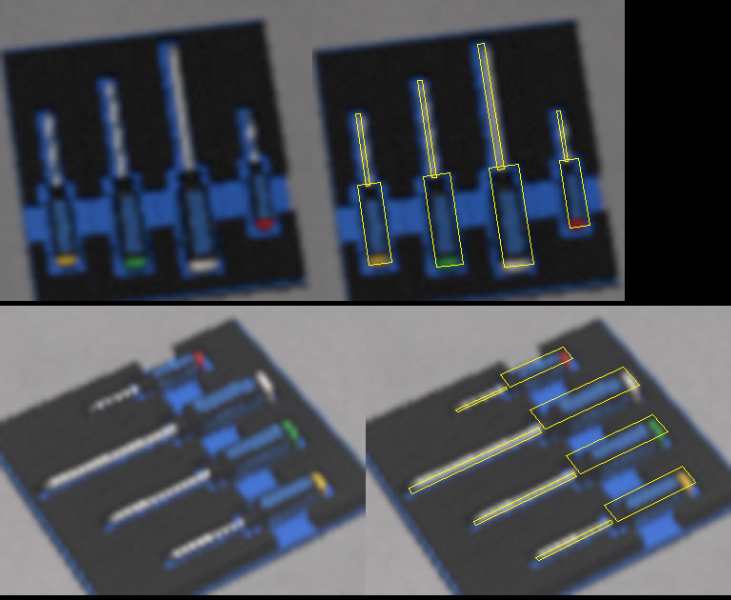

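Both views show yellow, green, white and red caps in the s, m, l and xs cut-outs. The overlays match within a few mm, with blades inside the slots and nothing tilted. The can and multimeter have not moved. Handing in.

```bash
python3 -c "
from plant import r,telemetry
r.hold(.3);print(telemetry.current_t());r.sign_off()"
```

```text
38.6417
the job is handed in; nothing more can be done
```

I moved all four screwdrivers from the rack into their own foam cut-outs. Seen from the robot, the order is s, m, l, xs from left to right. I handed in at about 38.6 s; the hand-in gives no verdict.

**Positions:** In the last pictures from both cameras, the networks put every origin within about 5 mm of its cut-out's centre, along and across. Heights read 19–25 mm above the strip's underside (home is 23). The largest single offset was s, 5.3 mm across in the top view against −2.6 mm in the scene view. I take that as detector noise, because the outline drawn at the home pose matched the top picture.

**Outline mismatch:** In the scene view the handle outlines sat a few pixels off the handles, while the blades lined up. The same offset was there in the rack before I moved anything, so I put it down to the outline model.

**Contact:** The first descent on xs stopped with the fingertips lightly on the rack floor, at about 6 N. I raised, slowed the final approach and gripped it normally. The other three picks and all four placings went without a stop.

**Bystanders:** The can and multimeter read within about 5 mm of their starting positions, inside detector noise. The arm was clear of everything when I handed in.

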